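# Tip the green carton out of the rack and stand it on the trivet

## Task

Get the green carton out for cooking: from behind its top edge, tip it forward in the rack until it stays leaning out on the rack's sloping front by itself, and let go of it. Then take it by the part that sticks out, lift it out and stand it upright in the middle of the round cork trivet. Leave the other two cartons standing in the rack.

Things in the scene. Friction and masses are not known exactly. Their poses are not given: they have to be found in the camera images.
- green_carton_center (a point): Centre of the green food carton: rigid, 230 mm tall, 38 thick, 90 deep, 0.25 kg. x: front to back (front = 38 mm spine, faces the robot within 0.2 rad), y: thickness, z: to its top. Upright in any slot of a fixed wooden rack, floor 8 mm above the worktop. Pulled forward by its top rear edge it tips about its lower front edge; past 21 degrees it falls forward itself and stays leaning at 28 degrees.
- red_carton_center (a point): Centre of the red carton, a bystander of the same size and axes in the same rack. The three stand side by side, 44 mm centre to centre, 6 mm apart: no finger fits between. 3 mm dividers, 70 mm high, part the slots; the rack's back is 48 mm high, so behind the cartons' tops there is free space.
- yellow_carton_center (a point): Centre of the yellow carton, the other bystander, same size and axes. Before all three the rack's front board, 105 mm long, starts at the floor 3 mm from their lower front edges and slopes 28 degrees from vertical towards the robot; a carton leaning on it has the middle of its top 65 mm in front of the others. Rack 152 mm wide, side cheeks 107 mm high.
- trivet_top (a point): Centre of the top face of a round cork trivet, 170 mm across and 8 mm thick, fixed on the worktop; this point is 8 mm above the worktop, z up.
Things that resemble listed ones, but are neither listed nor needed, are in the scene too. Of the things shaped like the part that bears green_carton_center, the green one is meant. Of the things that look like the part that bears red_carton_center, the larger one is meant.

How it is judged (in metres and radians):
On the way:
1. the green carton leans forward by itself on the sloping front of the rack, tipped more than 24 degrees, not touched by the fingers (angle between green_carton_center's own z axis and vertical between 0.42 and 0.65 rad and distance of green_carton_center from where it was at the start of the episode below 0.1 m and height (world z) of green_carton_center between 0.1 and 0.16 m and contact force between green_carton and the arm below 0.2 N and contact force between green_carton and the fingers below 0.2 N), for 0.2 s.
At the end, for the whole second after the job is handed in: The green carton stands upright (within 7 degrees) and at rest on the trivet, right way up, its centre within 45 mm of the trivet's centre; the red and yellow cartons stand in the rack, within 30 mm of where they began and within 10 degrees of upright (angle between green_carton_center's own z axis and vertical below 0.12 rad and horizontal distance between green_carton_center and trivet_top below 0.045 m and z of green_carton_center in the frame of trivet_top between 0.108 and 0.122 m and linear speed of green_carton below 0.02 m/s and distance of each of red_carton_center, yellow_carton_center from where it was at the start of the episode below 0.03 m and angle between each of red_carton_center, yellow_carton_center's own z axis and vertical below 0.17 rad); the robot touches nothing.
It fails at once if the red carton is pulled over (tipped more than 20 degrees) or moved by more than 60 mm (angle between red_carton_center's own z axis and vertical above 0.35 rad or distance of red_carton_center from where it was at the start of the episode above 0.06 m).
It fails at once if the yellow carton is pulled over (tipped more than 20 degrees) or moved by more than 60 mm (angle between yellow_carton_center's own z axis and vertical above 0.35 rad or distance of yellow_carton_center from where it was at the start of the episode above 0.06 m).
It also fails if it takes over 51 s, if anything falls off the work surface, if the arm or the gripper's body presses on something with over 40 N, if the wrist force passes 120 N, or if a joint passes its speed limit or range.

## Robot

A 7-joint arm with a two-finger parallel gripper is mounted at the origin on a cart in front of the work surface, level with it; the furniture and walls round the work are solid. World frame = base frame: x ahead of the robot, y to its left, z up, the work surface at z = 0. Lengths are in mm, angles in rad, forces in N, time in s.
With the tool pointing down it reaches from about 400 to 900 mm from the base axis. Payload 5.6 kg.
Tool frame: the origin (TCP) lies midway between the tips of the shut fingers; the grasp point (between the pads) lies 19 mm behind it; z points along the fingers, y is the line along which they close (so a half turn about z gives the same grasp; the last joint's range is limited). The gripper opens to 92 mm and grips with 3 to 60 N. Pads are 20 mm wide; open, the fingers measure 128 mm over their backs; the gripper's body (75 mm by 189 mm) begins 69 mm behind the grasp point.
Start: joints at [-1.303, 0.468, -0.012, 1.603, 0.006, 1.071, -0.056], TCP at [198.826, 618.852, 190.692] pointing down, gripper open.
Joint ranges: [-2.53, 2.53], [-0.31, 2.02], [-1.57, 1.55], [0.28, 2.44], [-1.29, 4.43], [0.15, 1.84], [-2.92, 2.92]. Speed limits (rad/s): [2.57, 2.57, 3.14, 3.14, 3.14, 3.14, 3.14].

## Interface

Orientations are given as a rotation vector (axis times angle).
In Python, from cell import robot, grip, kin, viewer gives the robot as it stands. Calls block until the motion is done:
- robot.movep(position, orientation): joint-space move of the TCP to a pose.
- robot.servo_line(position, feed=150, rotation=None): straight line of the TCP; rotation=None keeps the orientation; feed is the mean speed in mm/s.
- robot.goto_joints(angles): joint-space move.
- grip(opening, newtons=None): opening from 0.0 (shut) to 1.0 (fully open); newtons is the grip in N (None keeps the last); returns when the fingers have stopped.
- robot.hold(seconds).
- kin.ik(position, orientation): joint angles nearest the present ones, or None.
- robot.observe(): the state.
- viewer.read_camera(name): name is "scene" or "top" or "wrist"; returns the picture (480x640x3 uint8, red, green, blue); there is no depth.
- viewer.camera_info(name): a dict with "camera_matrix" (3x3 intrinsics, pixels), "R" (3x3) and "t" (3): a world point X has camera coordinates R X + t. Camera axes: x right, y down, z forward; pixel columns grow to the right and rows downward; lengths in mm; the calibration is good to about 2 mm. A picture is of the moment at which its call begins: read the wrist's pose just before it. camera_info takes no time and is no camera call; for the wrist camera it gives the pose at the moment of the call.
A pose or a line that the arm cannot do raises robot.IKError and nothing moves.
- robot.job_done(): hands the job in; it is judged then, once.
Trained networks look in the newest picture that a camera, given by its name, has taken for a name from the list of things; names that differ only in an ending like _2 or _b are one class to them, and where a whole thing is asked for, a point or a joint stands for the part that bears it (a point fixed in the world has none). Each returns a list of dicts, best first, with "confidence" (0 to 1); they miss things now and then, are a little off and sometimes report something else, mostly with a low value. They report only what shows in the picture. A call takes as long as a camera call. They do not tell look-alikes from the thing itself.
- viewer.silhouettes(name, camera): "mask" (480x640 bool, what is visible of it).
- viewer.pinpoint(name, camera): "at" ([x, y, z] in mm, in the coordinates of the camera as it stood for that picture, good to about 4 mm: a listed point, or the origin of a listed thing).
The state is a dict: "t": time; "joints": joint angles; "joint_velocities": joint speeds; "joint_torque": joint torques, N m; "tcp_pos": TCP position; "tcp_rot": TCP orientation; "contact_force": force on the tool from outside, world axes, zero at the start; "wrist_torque": the same for the moment, N m; "grip_width": opening from 0.0 (shut) to 1.0 (fully open); "grip_force": force on a finger pad.
Only numpy, scipy, OpenCV 4.12 (cv2) and the standard library are available. Lean on these libraries where they do the work, as an engineer would, in place of code of your own. Each camera call takes 0.05 s, during which the arm holds its last target. There are 200 camera calls.

## Working session

There is one attempt and no reset: what is moved stays moved. The work goes in short steps, each a Python script; the robot and the scene stay as the last script left them, time stands still between calls to the robot, and variables do not carry over. Pictures are saved under pics/ and viewed, at most 10 in all, crops included, and the job is handed in when it is done.

```bash
mkdir -p pics; ls; cat > h.py <<'E'
import numpy as np, cv2
from cell import robot, grip, kin, viewer
from scipy.spatial.transform import Rotation as Ro
def world(cam,p):
    i=viewer.camera_info(cam); return np.array(i["R"]).T@(np.array(p)-np.array(i["t"]))
def px(cam,X):
    i=viewer.camera_info(cam); c=np.array(i["R"])@np.array(X)+np.array(i["t"]); u=np.array(i["camera_matrix"])@c; return (u[:2]/u[2]).round(0)
E
python3 - <<'E'
from h import *
for cam in("scene","top"):
    im=viewer.read_camera(cam); cv2.imwrite(f"pics/{cam}0.png",im[:,:,::-1])
    for n in("green_carton_center","red_carton_center","yellow_carton_center","trivet_top"):
        for d in viewer.pinpoint(n,cam):
            w=world(cam,d["at"]); print(cam,n,round(d["confidence"],2),w.round(0),px(cam,w))
o=robot.observe();print(o["t"],o["tcp_pos"],o["tcp_rot"],o["contact_force"])
E
```

```text
pics
scene green_carton_center 0.94 [531. 254. 114.] [232. 181.]
scene green_carton_center 0.6 [553.  65. 120.] [301. 216.]
scene red_carton_center 0.62 [688.  84.  82.] [336. 189.]
scene red_carton_center 0.55 [558.  14. 124.] [320. 226.]
scene yellow_carton_center 0.89 [552. 105. 122.] [286. 207.]
scene trivet_top 0.88 [ 471. -200.    8.] [373. 346.]
top green_carton_center 0.61 [553.  62. 124.] [299. 249.]
top green_carton_center 0.61 [534. 252. 116.] [198. 258.]
top red_carton_center 0.88 [691.  71.  87.] [298. 182.]
top trivet_top 0.81 [ 469. -201.    6.] [428. 299.]
0.5 [198.83682683 618.81459734 190.66391133] [ 4.86332587e-01  3.10366189e+00 -6.45013360e-05] [0.16463581 0.69245243 0.51179145]
```

View pics/scene0.png

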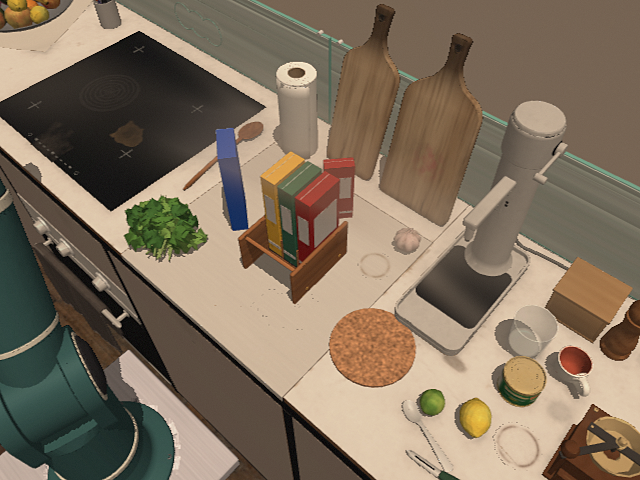

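```bash
python3 - <<'E'
import cv2
a=cv2.imread("pics/top0.png")[130:330,170:470]
cv2.imwrite("pics/topc.png",cv2.resize(a,(780,520),interpolation=cv2.INTER_CUBIC))
E
```

```text
(no output)
```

View pics/topc.png

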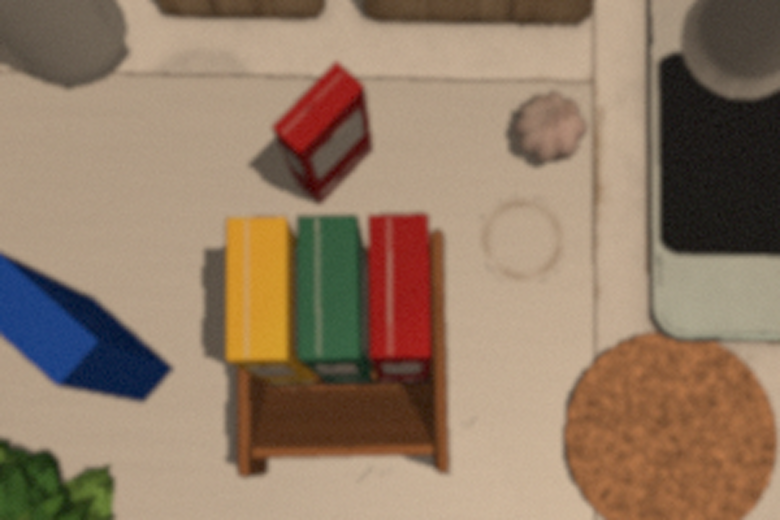

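The top picture shows the green carton in the middle slot, with its top face at about (284–308, 213–269). The other pinpoint hit is the blue carton at (198,258), so green is the one at (299,249). There are two red ones: the one in the rack at about (323,250), and a smaller one behind it at (298,182). The larger, racked one is the red bystander. The trivet is at (428,299).

```bash
cat >> h.py <<'E'
def ray(cam,u,v,z):
    i=viewer.camera_info(cam); R=np.array(i["R"]);t=np.array(i["t"]); c=-R.T@t
    d=R.T@np.linalg.inv(i["camera_matrix"])@np.array([u,v,1.]); return c+d*(z-c[2])/d[2]
E
python3 - <<'E'
from h import *
def crop(cx,cy,z): return ray("top",170+(cx-.8)/2.6,130+(cy-.8)/2.6,z).round(1)
for n,c in dict(green=[(297,216),(357,216),(361,361),(301,362)],yellow=[(226,217),(290,218),(293,362),(227,362)],red=[(369,215),(428,215),(430,358),(370,360)]).items():
    P=np.array([crop(*q,238) for q in c]); print(n,P[:,:2].tolist(),"mean",P.mean(0).round(1),"yaw",np.arctan2(*(P[0]-P[3]+P[1]-P[2])[[1,0]]).round(3))
print("cheek front ends (z107?)",crop(247,474,107),crop(441,470,107),"decoy front corner",crop(318,200,170))
print("board",crop(250,18,100),crop(480,18,100))
# plan IK check
psi=0.
for yaw in(-.05,.05):
  for s in(1,-1):
    R=np.column_stack([[0,s,0],[s*1.,0,0],[0,0,-1]])
    print(s,kin.ik([626,63,300],Ro.from_matrix(R).as_rotvec()))
E
```

```text
green [[597.2, 80.6], [597.9, 43.5], [508.1, 38.5], [506.7, 75.0]] mean [552.5  59.4 238. ] yaw 0.059
yellow [[595.6, 124.7], [595.8, 84.9], [506.6, 79.9], [505.8, 120.1]] mean [551.  102.4 238. ] yaw 0.054
red [[598.7, 36.1], [599.5, -0.5], [510.8, -3.4], [508.8, 33.1]] mean [554.4  16.3 238. ] yaw 0.033
cheek front ends (z107?) [436.4 123.6 107. ] [442.3 -14.3 107. ] decoy front corner [622.6  74.  170. ]
board [778.2 136.5 100. ] [781.5 -38.1 100. ]
1 [-0.62145935  0.38077476  0.63621331  1.55994601 -0.23273712  1.27778297
  0.04800863]
-1 [ 0.64243415  0.71670983 -1.32012712  1.4736346   0.69308641  1.48164131
  2.46680362]
1 [-0.62145935  0.38077476  0.63621331  1.55994601 -0.23273712  1.27778297
  0.04800863]
-1 [ 0.64243415  0.71670983 -1.32012712  1.4736346   0.69308641  1.48164131
  2.46680362]
```

Green's top measures 90 × 37 mm, its centre is at about (552.5, 60.5) and its yaw is about 0.045. Both agree with the given sizes. Next I go behind it.

```bash
cat >> h.py <<'E'
C=np.array([552.5,60.5]); YAW=0.045
ex=np.array([np.cos(YAW),np.sin(YAW)]); ey=np.array([-ex[1],ex[0]])
def at(a,z,b=0): return [*(C+a*ex+b*ey),z]
def rot(z,y):
    z=np.array(z,float);y=np.array(y,float); return Ro.from_matrix(np.column_stack([np.cross(y,z),y,z])).as_rotvec()
HOOK=rot([0,0,-1],[*ex,0])
def st():
    o=robot.observe(); print(round(o["t"],2),np.round(o["tcp_pos"],1),"F",np.round(o["contact_force"],1),"g",round(o["grip_width"],3),round(o["grip_force"],1))
E
python3 - <<'E'
from h import *
p=robot.observe()["tcp_pos"]
robot.servo_line([p[0],p[1],420],feed=250); grip(0.0,10)
robot.movep(at(82,380),HOOK); st()
robot.servo_line(at(82,213),feed=150); st()
for c in("top","scene"): cv2.imwrite(f"pics/{c}1.png",viewer.read_camera(c)[:,:,::-1])
a=cv2.resize(cv2.imread("pics/top1.png")[150:330,200:400],(400,360)); b=cv2.resize(cv2.imread("pics/scene1.png")[90:270,200:400],(400,360))
cv2.imwrite("pics/c1.png",np.hstack([a,b]))
E
```

```text
5.42 [634.3  65.8 379.9] F [ 0.1 -0.1 -0.2] g 0.004 0.0
6.68 [635.1  64.2 214. ] F [ 0.7 -0.4  0.9] g 0.004 0.0
```

View pics/c1.png

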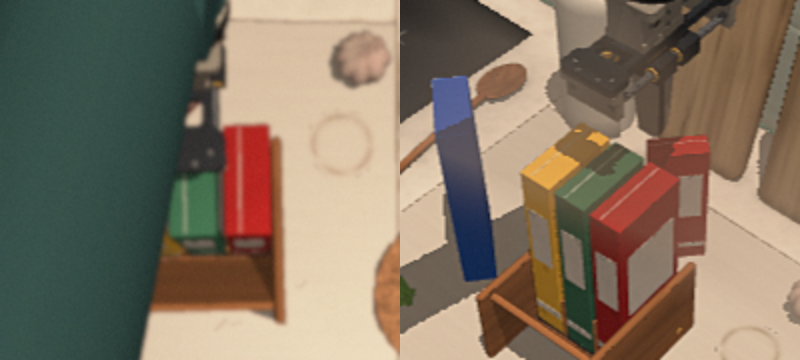

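The hand is above and behind green, near scene crop (640,80). The closed fingers are behind the carton's top, and the neighbours are untouched. Now I pull in stages and watch the force.

```bash
python3 - <<'E'
from h import *
for a in (62,40,15): robot.servo_line(at(a,213),feed=60); st()
im=viewer.read_camera("scene"); cv2.imwrite("pics/s2.png",cv2.resize(im[90:270,200:400,::-1],(600,540)))
E
```

```text
7.27 [614.3  63.5 213.3] F [ 0.2 -0.3  0.5] g 0.003 0.0
7.78 [596.   62.5 216.6] F [ 4.9 -0.5 10.9] g 0.005 5.4
8.35 [576.7  61.6 221.5] F [ 7.6  0.1 29.6] g 0.004 13.4
```

View pics/s2.png

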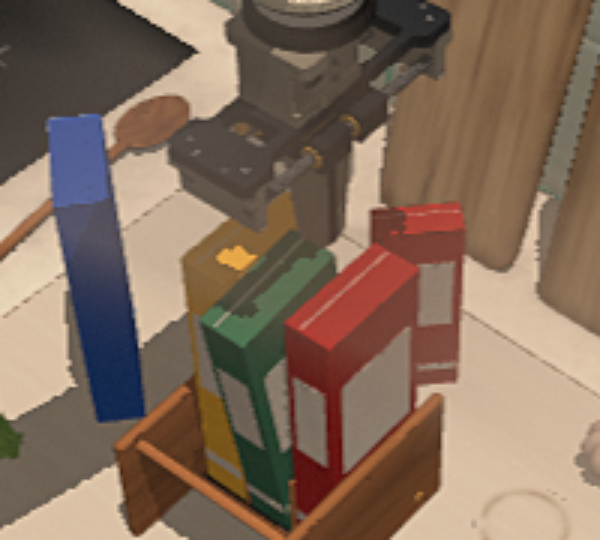

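Green has started to tip, at crop (255,330), but the upward force on the tool is 30 N. The top edge rises as it tips and pushes the finger up. I'll raise the tool to follow it.

```bash
python3 - <<'E'
from h import *
robot.servo_line(at(18,224),feed=40); st()
robot.servo_line(at(14,232),feed=40); st()
im=viewer.read_camera("scene"); cv2.imwrite("pics/s3.png",cv2.resize(im[110:230,230:390,::-1],(800,600),interpolation=cv2.INTER_CUBIC))
E
```

```text
8.83 [569.5  61.3 223.2] F [ 0.   0.2 -0.3] g 0.007 0.0
9.21 [566.4  61.2 232.1] F [ 0.1  0.1 -0.5] g 0.005 0.0
```

View pics/s3.png

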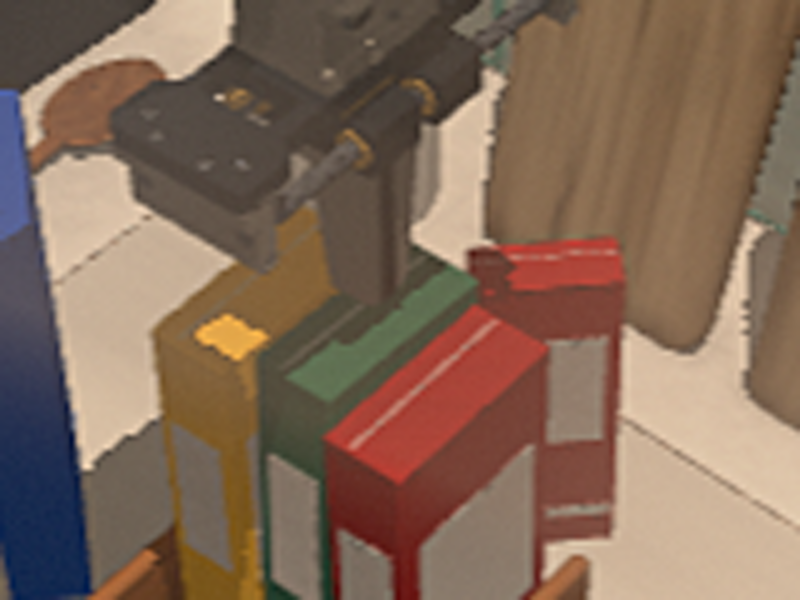

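The finger now sits over green's top near crop (380,300), so it has slipped over the edge. I'll lift clear and re-check the cartons.

```bash
python3 - <<'E'
from h import *
p=robot.observe()["tcp_pos"]; robot.servo_line([p[0],p[1],300],feed=150)
robot.servo_line(at(110,320),feed=250); st()
im=viewer.read_camera("scene")
for n in("green_carton_center","red_carton_center","yellow_carton_center"):
    for d in viewer.pinpoint(n,"scene"): print(n,round(d["confidence"],2),world("scene",d["at"]).round(0))
a=cv2.imread("pics/scene0.png")[130:280,220:370]; b=im[130:280,220:370,::-1]
cv2.imwrite("pics/c4.png",cv2.resize(np.hstack([a,b]),(800,400),interpolation=cv2.INTER_CUBIC))
E
```

```text
10.4 [661.6  65.  317.9] F [-0.4 -0.1  0.1] g 0.006 0.0
green_carton_center 0.66 [532. 251. 116.]
green_carton_center 0.59 [554.  64. 121.]
red_carton_center 0.61 [558.  17. 122.]
red_carton_center 0.55 [683.  84.  86.]
yellow_carton_center 0.57 [552. 105. 123.]
```

View pics/c4.png

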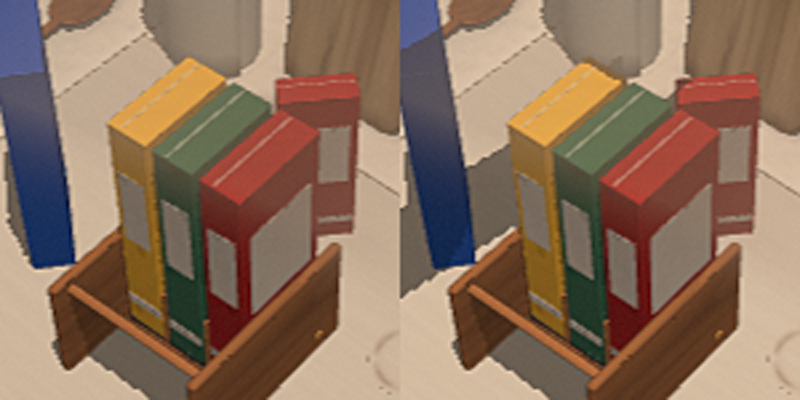

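```bash
python3 - <<'E'
from h import *
for z in(222,232,242,252): print(z,px("scene",[566.4,61.2,z]),px("scene",[566.4-18,61.2-10,z]),px("scene",[566.4-10,51.2,z]))
print("green top rear R corner",px("scene",[597.9,43.5,238]),px("scene",[506.7,75,238]), "now tcp",px("scene",[661.6,65,317.9]))
E
```

```text
222 [305. 179.] [302. 187.] [305. 185.]
232 [305. 176.] [302. 183.] [305. 181.]
242 [304. 172.] [302. 180.] [305. 177.]
252 [304. 168.] [302. 176.] [305. 174.]
green top rear R corner [322. 169.] [278. 187.] now tcp [336. 116.]
```

```bash
python3 - <<'E'
from h import *
im=viewer.read_camera("scene")[:,:,::-1][50:170,260:420].copy()
im=cv2.resize(im,(800,600),interpolation=cv2.INTER_CUBIC)
T=np.array(robot.observe()["tcp_pos"])
for dz,c in((0,(0,0,255)),(20,(0,255,255)),(40,(255,255,0))):
    q=(px("scene",T+[0,0,dz])-[260,50])*5; cv2.drawMarker(im,tuple(int(v) for v in q),c,0,25,2)
cv2.imwrite("pics/c5.png",im)
E
```

```text
(no output)
```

View pics/c5.png

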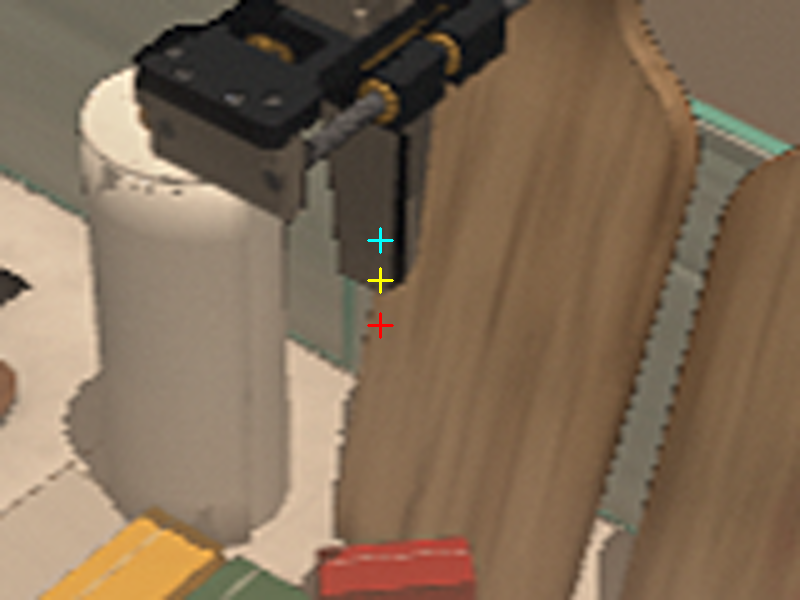

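The finger tips really end at the yellow marker, about 20 mm short of the reported TCP (crop (380,285) against the red marker at (380,325)). That agrees with how it slipped over the top. I'll compensate 20 mm along the tool and hook again, deeper.

```bash
echo 'D=20' >> h.py; python3 - <<'E'
from h import *
robot.servo_line(at(84,320),feed=250)
robot.servo_line(at(84,192),feed=150); st()
for a,z in((58,192),(40,193),(15,196)): robot.servo_line(at(a,z),feed=70); st()
im=viewer.read_camera("scene"); cv2.imwrite("pics/s6.png",cv2.resize(im[110:270,220:380,::-1],(560,560)))
E
```

```text
11.9 [637.2  64.1 192.9] F [1.5 0.1 0.7] g 0.008 0.0
12.43 [610.7  63.4 192.6] F [0.3 0.2 0.1] g 0.006 0.2
12.83 [592.4  62.4 193.1] F [ 0.   1.1 -1.3] g 0.002 0.2
13.34 [567.4  61.4 196.2] F [-0.4  0.5  0.6] g 0.003 0.1
```

View pics/s6.png

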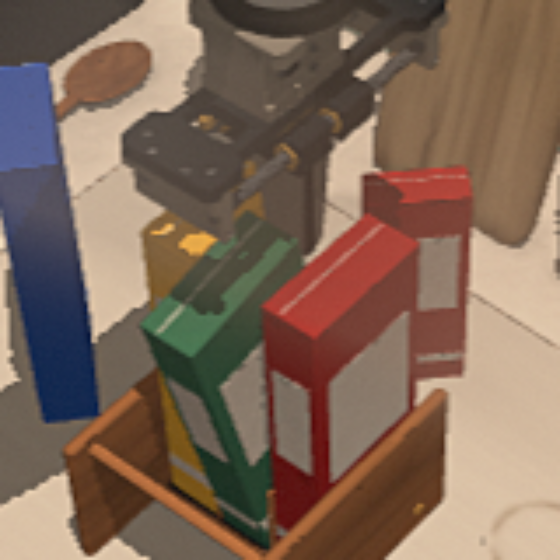

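The hook works: green is tipping, with its front top at crop (190,355), and the force is near zero. I'll go past the balance point and then back off.

```bash
python3 - <<'E'
from h import *
for a,z in((-8,199),(-27,201)): robot.servo_line(at(a,z),feed=60); st()
robot.hold(0.3)
robot.servo_line(at(60,205),feed=150); robot.servo_line(at(60,340),feed=250); st()
robot.hold(0.3)
im=viewer.read_camera("scene"); cv2.imwrite("pics/s7.png",cv2.resize(im[110:270,220:380,::-1],(560,560)))
for n in("green_carton_center","red_carton_center","yellow_carton_center"):
    for d in viewer.pinpoint(n,"scene"): print(n,round(d["confidence"],2),world("scene",d["at"]).round(0))
E
```

```text
13.93 [544.4  60.3 199.2] F [0.6 0.5 0.6] g 0.009 0.0
14.39 [525.4  59.5 201.2] F [-0.1  0.3  0.3] g 0.006 0.0
16.12 [611.4  63.4 338.9] F [ 0.1 -0.7 -0.1] g 0.005 0.0
green_carton_center 0.96 [494.  60. 129.]
green_carton_center 0.73 [529. 252. 117.]
red_carton_center 0.66 [557.  15. 122.]
yellow_carton_center 0.97 [551. 107. 121.]
```

View pics/s7.png

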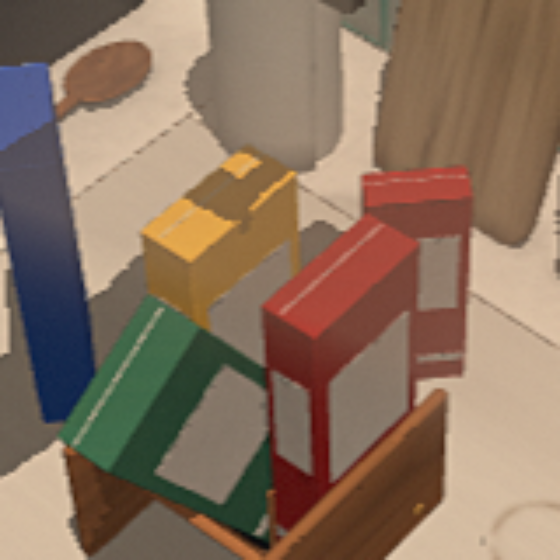

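Green leans on the front by itself: measured centre (494,60,129), expected (491,58,131). The other two are unmoved. Now I approach along its axis and re-measure with the wrist camera.

```bash
cat >> h.py <<'E'
th=np.radians(28)
u=np.array([*(-np.sin(th)*ex),np.cos(th)]); CG=np.array([*(C-62*ex),130.5])
LEAN=rot(-u,[*ey,0]); DOWN=rot([0,0,-1],[*ey,0])
E
python3 - <<'E'
from h import *
for k in(220,31): print(k,(CG+k*u).round(0),kin.ik(CG+k*u,LEAN))
P=CG+31*u
for l in(150,260): print(l,kin.ik(P+[0,0,l],LEAN))
print(kin.ik([470,-200,170],DOWN))
robot.movep(CG+200*u,LEAN); st()
grip(0.8,25)
for c in("wrist","top"):
  viewer.read_camera(c)
  for d in viewer.pinpoint("green_carton_center",c): print(c,round(d["confidence"],2),world(c,d["at"]).round(1))
print("exp",CG.round(1))
E
```

```text
220 [387.  53. 325.] None
31 [476.  57. 158.] [-0.03167772  0.01706254 -0.23310191  2.40875938  0.42496173  0.25956089
  0.96560253]
150 [-0.76914376 -0.29380475  0.40908233  2.2436505   0.3892733   0.73032568
  1.03332999]
260 [-0.24927478 -0.30040666 -0.01177987  2.0265477   0.12080775  0.94002654
  1.30676038]
[-0.13339122  0.27357983  0.55652036  1.98974686 -0.17956982  0.92574173
  2.13078178]Traceback (most recent call last):
  File "<stdin>", line 6, in <module>
cell.IKError: the arm cannot take that pose within its joint ranges
```

```bash
cat >> h.py <<'E'
def pose(G,phi,yaw=YAW,s=1):
    e=np.array([np.cos(yaw),np.sin(yaw)]); f=np.radians(phi); w=np.array([*(-np.sin(f)*e),np.cos(f)])
    return np.array(G)-(19+D)*w, rot(-w,[-s*e[1],s*e[0],0])
GP=CG+70*u
E
python3 - <<'E'
from h import *
lo=np.array([-2.53,-.31,-1.57,.28,-1.29,.15,-2.92]);hi=np.array([2.53,2.02,1.55,2.44,4.43,1.84,2.92])
def m(q): return "None" if q is None else f"{np.min(np.r_[q-lo,hi-q]):.2f}"
print(GP.round(0))
for phi in(28,20,12,4):
  for s in(1,-1):
    print(phi,s,[m(kin.ik(*pose(GP+[0,0,l],phi,s=s))) for l in(130,65,0)],"lift",[m(kin.ik(*pose(GP+[0,0,l],phi,s=s))) for l in(200,260)],
     "place",[m(kin.ik(*pose([470,-200,193+l],phi-28,yaw=y,s=s))) for l in(100,0) for y in(0.045,-.4)])
    q=kin.ik(*pose(GP,phi,s=s)); print(None if q is None else q.round(2))
E
```

```text
[458.  56. 192.]
28 1 ['0.01', '0.06', '0.03'] lift ['0.01', '0.01'] place ['0.48', '0.48', '0.44', '0.43']
[-0.03  0.02 -0.23  2.41  0.42  0.26  0.97]
28 -1 ['0.07', '0.08', '0.02'] lift ['0.05', '0.01'] place ['0.48', '0.40', '0.42', '0.42']
[-0.25  0.   -0.01  2.42  0.41  0.26 -2.17]
20 1 ['0.10', '0.16', '0.09'] lift ['0.03', '0.02'] place ['0.56', '0.58', '0.53', '0.53']
[-0.77  0.02  0.55  2.35  0.12  0.43  1.29]
20 -1 ['0.10', '0.16', '0.08'] lift ['0.04', '0.03'] place ['0.48', '0.43', '0.51', '0.50']
[-0.94  0.01  0.73  2.36  0.12  0.43 -1.85]
12 1 ['0.20', '0.26', '0.19'] lift ['0.14', '0.11'] place ['0.46', '0.43', '0.62', '0.62']
[-0.67  0.08  0.48  2.25 -0.01  0.61  1.43]
12 -1 ['0.15', '0.24', '0.17'] lift ['0.09', '0.07'] place ['0.44', '0.37', '0.55', '0.51']
[-1.07  0.1   0.91  2.27 -0.09  0.6  -1.62]
4 1 ['0.29', '0.35', '0.28'] lift ['0.24', '0.21'] place ['0.34', '0.28', '0.52', '0.46']
[-0.59  0.16  0.43  2.16 -0.08  0.77  1.5 ]
4 -1 ['0.26', '0.33', '0.26'] lift ['0.18', '0.15'] place ['0.31', '0.21', '0.48', '0.37']
[-1.02  0.2   0.93  2.18 -0.23  0.78 -1.48]
```

Full axis alignment is too close to the joint limits. Tilting the tool 12° leaves good margins for grasping, lifting and placing.

```bash
python3 - <<'E'
from h import *
p=robot.observe()["tcp_pos"]; grip(0.8,25)
P,Rv=pose(GP+[0,0,130],12)
robot.movep(P,Rv); st()
for c in("wrist","top"):
  viewer.read_camera(c)
  for d in viewer.pinpoint("green_carton_center",c): print(c,round(d["confidence"],2),world(c,d["at"]).round(1))
print("exp",CG.round(1))
E
```

```text
18.88 [466.6  56.6 284.7] F [ 0.2 -0.2 -0.3] g 0.799 0.0
top 0.62 [531.8 250.9 112.1]
top 0.6 [488.8  58.  130.8]
exp [490.6  57.7 130.5]
```

The centre measures (489,58,131) and I expected (491,58,130.5). Descend, grip and lift.

```bash
python3 - <<'E'
from h import *
P,Rv=pose(GP,12)
robot.servo_line(P,feed=120); st()
grip(0.0,25); st()
robot.servo_line(P+[0,0,30],feed=60); st()
robot.servo_line(P+[0,0,130],feed=120); st()
viewer.read_camera("scene")
for n in("green_carton_center","red_carton_center","yellow_carton_center"):
    for d in viewer.pinpoint(n,"scene"): print(n,round(d["confidence"],2),world("scene",d["at"]).round(0))
E
```

```text
20.32 [466.3  56.7 154.7] F [-0.4 -0.   0.5] g 0.797 0.0
20.94 [465.9  56.6 154.2] F [-0.  -1.   1.4] g 0.411 25.0
21.59 [465.6  56.6 184.1] F [-0.4  0.2 -3. ] g 0.407 25.0
22.57 [465.2  56.4 283.3] F [-0.1  0.1 -2.3] g 0.413 25.0
green_carton_center 0.62 [493.  61. 255.]
green_carton_center 0.58 [532. 253. 115.]
red_carton_center 0.73 [559.  15. 123.]
red_carton_center 0.72 [687.  81.  83.]
yellow_carton_center 0.9 [551. 104. 122.]
```

```bash
python3 - <<'E'
from h import *
P,Rv=pose(GP+[0,0,262],12); robot.servo_line(P,feed=150); st()
P,Rv=pose([470,-200.5,460],-16,yaw=-0.1)
try: robot.servo_line(P,feed=150,rotation=Rv)
except robot.IKError as e: print("line",e); robot.movep(P,Rv)
st()
P,_=pose([470,-200.5,213],-16,yaw=-0.1); robot.servo_line(P,feed=150); robot.hold(.3); st()
im=viewer.read_camera("scene")
for d in viewer.pinpoint("green_carton_center","scene")+viewer.pinpoint("trivet_top","scene"): print(round(d["confidence"],2),world("scene",d["at"]).round(0))
# expected corners of an upright carton, centre 143
v=im[130:370,280:480,::-1].copy(); v=cv2.resize(v,(500,600),interpolation=cv2.INTER_CUBIC)
e=np.array([np.cos(-.1),np.sin(-.1)]); n=np.array([-e[1],e[0]])
pt=lambda a,b,z: tuple(int(w) for w in (px("scene",[*(np.array([470,-200.5])+a*e+b*n),z])-[280,130])*2.5)
for a,b in((-45,19),(-45,-19),(45,-19)): cv2.line(v,pt(a,b,28),pt(a,b,258),(255,0,255),1)
cv2.imwrite("pics/s8.png",v)
E
```

```text
23.81 [465.3  56.5 415.1] F [-1.   0.4 -2.2] g 0.412 25.0
25.67 [ 459.4 -198.8  422.7] F [-0.5  0.6 -3.1] g 0.415 25.0
27.77 [ 459.4 -199.4  175.7] F [-0.1  0.2 -2.5] g 0.412 25.0
0.89 [533. 250. 115.]
0.73 [ 470. -198.  140.]
0.75 [ 472. -198.    8.]
```

View pics/s8.png

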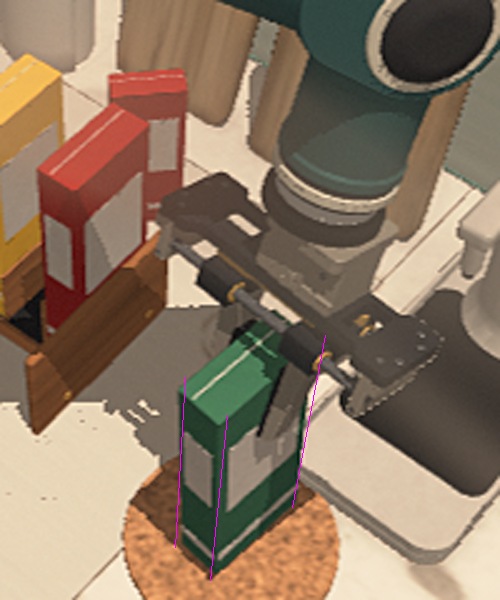

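The carton is over the middle of the trivet, at crop (210,570). Its edges lean about 3° towards the robot against the magenta upright model. I'll correct the tilt and lower to contact.

```bash
python3 - <<'E'
from h import *
ph=-19.2
P,Rv=pose([470,-200.5,211],ph,yaw=-0.1); robot.servo_line(P,feed=60,rotation=Rv); robot.hold(.2)
f0=robot.observe()["contact_force"][2]
for z in np.arange(201,184,-2):
    P,_=pose([470,-200.5,z],ph,yaw=-0.1); robot.servo_line(P,feed=30); f=robot.observe()["contact_force"][2]-f0; 
    if f>1.8: break
print("z",z,"f",f); st()
grip(0.62); robot.hold(.3); st()
P0,_=pose([470,-200.5,z],ph,yaw=-0.1)
tool=Ro.from_rotvec(Rv).as_matrix()[:,2]
robot.servo_line(P0-tool*150,feed=120); st()
robot.hold(.3)
for c in("scene","top"):
  im=viewer.read_camera(c); cv2.imwrite(f"pics/{c}9.png",im[:,:,::-1])
  for n in("green_carton_center","trivet_top","red_carton_center","yellow_carton_center"):
    for d in viewer.pinpoint(n,c): print(c,n,round(d["confidence"],2),world(c,d["at"]).round(0))
# tilt from silhouette: compare with upright model edges
viewer.read_camera("scene")
for d in viewer.silhouettes("green_carton_center","scene"):
    ys,xs=np.nonzero(d["mask"]); print(round(d["confidence"],2),xs.min(),xs.max(),ys.min(),ys.max())
    if xs.mean()>330:
        for y in range(ys.min(),ys.max()+1,8): print(y,xs[ys==y].min(),xs[ys==y].max(),end="; ")
e=np.array([np.cos(-.1),np.sin(-.1)]); n=np.array([-e[1],e[0]])
print([[px("scene",[*(np.array([470,-200.5])+a*e+b*n),z]).tolist() for z in(8,238)] for a,b in((-45,19),(-45,-19),(45,-19))])
E
```

```text
z 193 f 10.820580832360914
29.85 [ 458.  -199.4  157.7] F [1.  0.  8.6] g 0.414 25.0
30.62 [ 457.2 -199.3  156.1] F [-0.4  0.5  0.8] g 0.625 0.0
32.02 [ 505.9 -204.   297.3] F [0.1 0.1 0. ] g 0.619 0.0
scene green_carton_center 0.85 [ 467. -199.  121.]
scene green_carton_center 0.59 [533. 254. 115.]
scene trivet_top 0.58 [ 471. -197.   10.]
scene red_carton_center 0.88 [557.  18. 123.]
scene red_carton_center 0.74 [686.  81.  84.]
scene yellow_carton_center 0.61 [553. 104. 122.]
scene yellow_carton_center 0.4 [560.  19. 122.]
top green_carton_center 0.84 [ 465. -202.  125.]
top green_carton_center 0.59 [533. 252. 115.]
top trivet_top 0.87 [ 470. -202.    7.]
top red_carton_center 0.92 [692.  71.  86.]
top yellow_carton_center 0.8 [554. 102. 126.]
0.93 348 405 261 366
261 388 390; 269 375 401; 277 366 404; 285 357 403; 293 352 401; 301 351 400; 309 351 398; 317 350 397; 325 349 395; 333 349 394; 341 349 390; 349 348 381; 357 351 372; 365 359 364; 0.55 215 247 128 230
[[[350.0, 354.0], [354.0, 288.0]], [[364.0, 367.0], [371.0, 303.0]], [[396.0, 338.0], [409.0, 271.0]]]
```

The carton stands upright: its left edge slope matches the upright model. Its centre is about 5 mm from the trivet's centre, the neighbours are in place and the tool is clear.

```bash
python3 -c "
from h import *
print(robot.job_done())"
```

```text
the job is handed in; nothing more can be done
None
```

I tipped the green carton out, and it now stands upright about 5 mm from the trivet's centre; the red and yellow cartons stand in the rack, and I handed the job in at about 32 s of the 51 s (verdict not shown).

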